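Lock the filter cover with its flat key

ROBOT

A 7-joint arm with a two-finger parallel gripper is mounted at the origin on a cart in front of the work surface, level with it; the furniture and walls round the work are solid. World frame = base frame: x ahead of the robot, y to its left, z up, the work surface at z = 0. Lengths are in m, angles in rad, forces in N, time in s.
With the tool pointing down it reaches from about 0.425 to 1.025 m from the base axis. Payload 3.6 kg.
Tool frame: the origin (TCP) lies between the finger pads; the fingertips stand 22 mm ahead of it and the grasp point (between the pads) lies 3 mm ahead of it; z points along the fingers, y is the line along which they close (so a half turn about z gives the same grasp; the last joint's range is limited). The gripper opens to 85 mm and grips with 20 to 120 N. Pads are 22 mm wide; open, the fingers measure 114 mm over their backs; the gripper's body (76 mm by 85 mm) begins 54 mm behind the grasp point. The pads swing forward as they close: fully open they stand 13 mm farther back than shut.
Start: joints at [1.236, 0.591, 0.048, 1.609, -0.033, 0.943, -0.034], TCP at [0.174, -0.704, 0.253] pointing down, gripper open.
Joint ranges: [-2.69, 2.69], [-0.47, 2.24], [-1.27, 1.36], [0.19, 2.51], [-1.53, 4.68], [0.08, 2.07], [-3.09, 3.09]. Speed limits (rad/s): [2.57, 2.57, 3.14, 3.14, 3.14, 3.14, 3.14].

INTERFACE

Orientations are given as a unit quaternion [w, x, y, z].
In Python, from plant import monitor, viewer, order gives the robot as it stands.
- The arm moves only by the shell command python3 -m crank 'ROWS' [OPENING] [FORCE]. ROWS is a JSON object of lists of equal length, an entry for each row: "offset": the shift along the tool's x, y, z in units of 25 mm (1.0 is 25 mm), a list of three; "yaw": the turn about the tool's z in units of 5 degrees (1.0 is 5 degrees). In form: {"offset": [[x, y, z], ...], "yaw": [yaw, ...]}. A call has 1 to 12 rows; each row shifts and turns the commanded pose from where the row before left it, along the tool's axes as they then stand; what a row does not reach is not made up. A row lasts 1/10 s, in which the tool goes at most 50 mm and 8.59 degrees, less where a joint would pass 70% of its speed; a pose out of reach is approached as far as the arm can. A call is refused whole if a number of a shift passes 1 or a number of a turn 1, either way. A call with a gripper value outside its range is refused whole. OPENING is the closure in counts, from 0 (fully open) to 255 (shut), set as the call begins (- or left out, the last holds). The fingers move at their own pace and stop on an object; FORCE is the grip in N (left out, the last holds). Time passes only in rows, so rows that do not move let the fingers close. It gives the time, the measured TCP pose, the force, the opening and the grip force at its end, in the units of the state.
- monitor.read_state(): the state, without advancing time (a new reading comes with each control period).
- viewer.capture(name): name is "side" or "top"; returns a dict with "color" (384x512x3 uint8, blue, green, red), "z_map" (384x512 float32, m along the optical axis (not along the pixel's ray), 0 where there is no reading), "fx", "fy", "cx", "cy" (pixels), "dist" ([k1, k2, p1, p2, k3] as OpenCV has them; the pictures are not rectified), "R" (3x3) and "t" (3): a world point X has camera coordinates R X + t. Camera axes: x right, y down, z forward; pixel columns grow to the right and rows downward; lengths in m; the calibration is good to about 2 mm. A picture is of the moment at which its call begins.
- order.hand_in(): hands the job in; it is judged then, once.
The state is a dict: "time_s": time; "qpos": joint angles; "dq": joint speeds; "joint_torque": joint torques, N m; "position": TCP position; "tool_rot": TCP orientation; "wrist_force": force on the tool from outside, world axes, zero at the start; "moment": the same for the moment, N m; "gripper_width": finger opening in m; "grip_force": force on a finger pad.
Only numpy, scipy, OpenCV 4.12 (cv2) and the standard library are available. Lean on these libraries where they do the work, as an engineer would, in place of code of your own. Each camera call takes 0.05 s, during which the arm holds its last target. There are 200 camera calls.

TASK

One of the two slotted locks on the cover of the low filter box is still open: its slot runs across the box. Take the flat key from its wooden stand, set the blade down into that slot and turn it clockwise (seen from above) a quarter turn until it stops with the slot along the box, then let go and leave the key standing in the slot. Turn that lock only with the key, not with the fingers, and leave the other lock shut.

Things in the scene. Friction and masses are not known exactly. Their poses are not given: they have to be found in the camera images.
- key: Flat key, about 0.12 kg, upright, blade down, in a fixed wooden stand 34 mm high (slot 28 mm deep). Origin: middle of the blade's lower edge; z up, y along blade width, x through thickness. Steel blade 7 (x) x 48 (y) mm, z = 0 to 60; dark wooden grip 16 (x) x 62 (y) mm, z = 62 to 104. Take the grip across its 16 mm at z = 83 mm; either way round fits.
- open_lock_slot (a point): Centre of the open lock's slot floor, 64 mm above the worktop; x along the slot, y across, z up. Steel disc, diameter 67 mm, flush in a fixed collar (83 mm) whose rim is 88 mm up. Slot through the whole disc: 13 mm wide, 24 deep, top 6 mm flared to 23 wide. It starts across the box, or up to 0.25 rad clockwise of that; it may be at either end of the box.
- open_lock (a joint): Angle of the open lock: 0 = slot straight across the box; grows clockwise seen from above to a hard stop at 1.571 = slot along the box, in line with two dark ticks by the collar: shut. Steady friction about 0.12 N m, no spring, stays where left. The blade has about 0.12 rad play in the slot each way, so turn the key that much further than the lock.
- shut_lock (a joint): Angle of the other, identical lock, measured the same way; already shut, about 1.57, slot along the box. The fixed filter box is grey with a metal cover, 260 x 130 mm, 60 mm high, its locks on the cover's long centre line 70 mm either side of the middle.
Mind the look-alikes: they are no part of the job. What is shaped like the key but yellow is not meant.

How it is judged:
On the way, in this order (a step that is already met when the one before it is completed fails the run):
1. the key is lifted out of its stand (height (world z) of key above 0.08 m), for 0.1 s.
2. the blade is down in the open lock's slot, before the lock is turned (distance between key and open_lock_slot below 0.015 m and value of joint open_lock below 0.8 rad), for 0.1 s.
At the end, for the whole second after the job is handed in: The open lock is turned to within 10 degrees of its stop, the other lock is still within 10 degrees of shut, and the key stands released and at rest in the turned lock's slot (foot within 18 mm of the slot's floor centre, leaning less than 29 degrees) (value of joint each of open_lock, shut_lock above 1.396 rad and distance between key and open_lock_slot below 0.018 m and angle between key's own z axis and vertical below 0.5 rad and linear speed of key below 0.02 m/s); the robot touches nothing.
It fails at once if the other lock is turned open by more than 15 degrees (value of joint shut_lock below 1.3 rad).
It fails at once if the fingers press on the open lock itself (more than 3 N) (contact force between the fingers and open_lock above 3 N).
It also fails if it takes over 45 s, if anything falls off the work surface, if the arm or the gripper's body presses on something with over 40 N, if the wrist force passes 120 N, or if a joint passes its speed limit or range.

## Working session

There is one attempt and no reset: what is moved stays moved. The work goes in short steps, Python scripts to look and compute and a shell command to move; the robot and the scene stay as the last step left them, time stands still between calls to the robot, and variables do not carry over. Pictures are saved under pics/ and viewed, at most 10 in all, crops included, and the job is handed in when it is done.

```bash
mkdir -p pics
cat > h.py <<'E'
import numpy as np, cv2, pickle
from plant import monitor, viewer, order
def cap(n,f):
    c=viewer.capture(n); pickle.dump(c,open(f'pics/{f}.pkl','wb')); cv2.imwrite(f'pics/{f}.png',c['color']); return c
def load(f): return pickle.load(open(f'pics/{f}.pkl','rb'))
def ray(c,u,v):
    K=np.array([[c['fx'],0,c['cx']],[0,c['fy'],c['cy']],[0,0,1.]])
    p=cv2.undistortPoints(np.array([[[u,v]]],float),K,np.array(c['dist'],float))[0,0]
    R=np.array(c['R']);t=np.array(c['t']); return -R.T@t, R.T@np.array([p[0],p[1],1])
def atz(c,u,v,z):
    o,d=ray(c,u,v); return o+d*(z-o[2])/d[2]
def dep(c,u,v):
    o,d=ray(c,u,v); return o+d*c['z_map'][int(round(v)),int(round(u))]
def tri(c1,p1,c2,p2):
    o1,d1=ray(c1,*p1);o2,d2=ray(c2,*p2)
    s=np.linalg.lstsq(np.c_[d1,-d2],o2-o1,rcond=None)[0]
    a=o1+s[0]*d1;b=o2+s[1]*d2; return (a+b)/2,np.linalg.norm(a-b)
E
python3 - <<'E'
from h import *
a=cap('top','t0');b=cap('side','s0')
for c in(a,b): print(c['fx'],-np.array(c['R']).T@c['t'],np.array(c['R'])[2])
print({k:np.round(v,3) for k,v in monitor.read_state().items()})
E
```

```text
497.5179341997757 [ 0.34383116 -0.04458121  1.03318266] [ 0.19029808 -0.03303976 -0.98117023]
359.51217741384636 [0.32018976 0.67985305 0.54955963] [ 0.23256044 -0.81707932 -0.52753864]
{'time_s': np.float64(0.1), 'qpos': array([ 1.235,  0.592,  0.048,  1.61 , -0.033,  0.943, -0.034]), 'dq': array([ 0.002, -0.002, -0.001, -0.002,  0.001, -0.   ,  0.001]), 'joint_torque': array([ 5.0000e-03, -5.4999e+01,  1.5530e+00, -1.9882e+01,  1.0000e-02,
        4.0000e-03,  0.0000e+00]), 'position': array([ 0.173, -0.703,  0.252]), 'tool_rot': array([-0.001,  0.993,  0.121, -0.   ]), 'wrist_force': array([0.719, 0.981, 0.471]), 'moment': array([-0.025,  0.038, -0.006]), 'grip_force': np.float64(0.0), 'gripper_width': np.float64(0.085)}
```

View pics/t0.png

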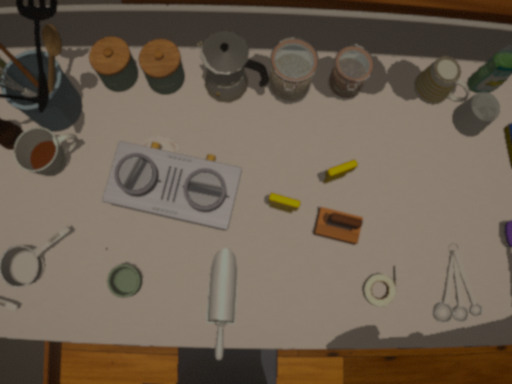

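View pics/s0.png

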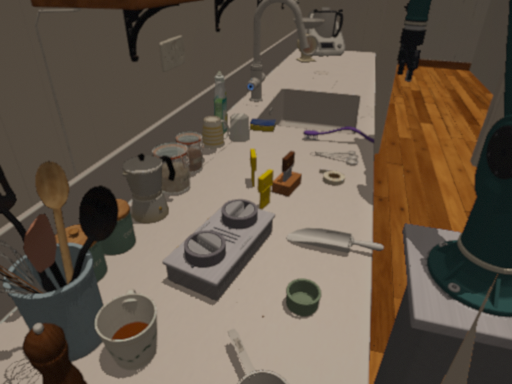

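Candidates for the key in the top view are yellow (284,202), yellow (341,170), and the dark grip in the wooden stand (340,222). Only the last fits, because it has a dark grip and stands in a wooden stand. I'll confirm it and both locks in enlarged crops.

Run:
```python
from h import *
a=load('t0')['color'];b=load('s0')['color']
r=lambda im,x,y,w,h,s:cv2.resize(im[y:y+h,x:x+w],None,fx=s,fy=s,interpolation=cv2.INTER_CUBIC)
cv2.imwrite('pics/c1.png',np.clip(1.6*r(a,100,135,150,100,5.2).astype(float),0,255))
cv2.imwrite('pics/c2.png',np.clip(1.6*np.hstack([r(a,305,185,65,65,6),r(b,240,140,65,65,6)]).astype(float),0,255))
```

```text
[ WARN:0@0.207] global loadsave.cpp:1063 imwrite_ Unsupported depth image for selected encoder is fallbacked to CV_8U.
```

View pics/c1.png

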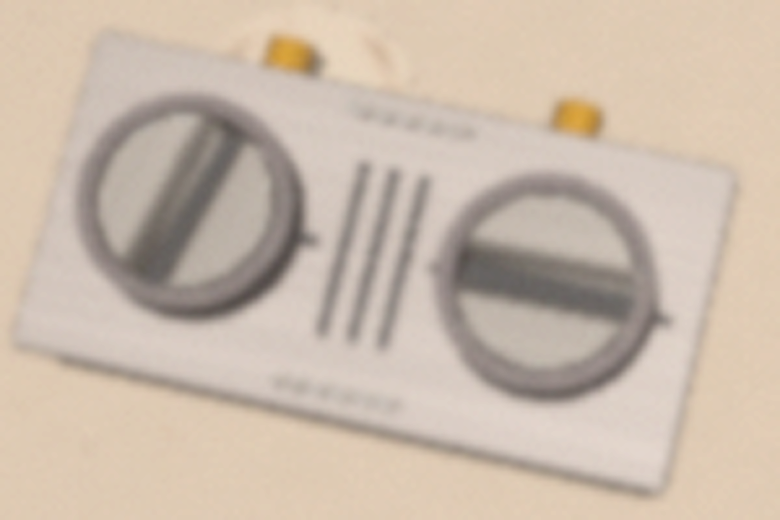

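View pics/c2.png

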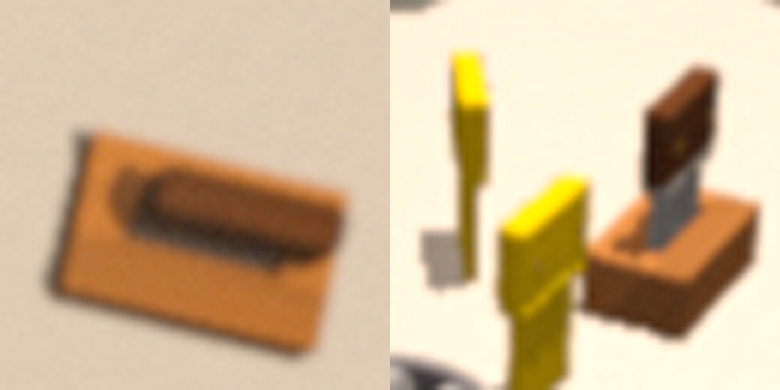

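The dark-gripped key stands in the stand (crop left half, grip around (245,215)). The left lock in the top view (137,174) is open: its slot runs across the box, tilted slightly clockwise. The right lock (206,189) has its slot in line with the ticks, so it is shut. Next I'll measure both.

```bash
cat > m.py <<'E'
from h import *
from scipy.optimize import least_squares
def cloud(c):
    v,u=np.mgrid[0:384,0:512]; K=np.array([[c['fx'],0,c['cx']],[0,c['fy'],c['cy']],[0,0,1.]])
    p=cv2.undistortPoints(np.dstack([u,v]).reshape(-1,1,2).astype(float),K,np.array(c['dist'],float))[:,0]
    z=c['z_map'].reshape(-1,1); X=np.c_[p,np.ones(len(p))]*z
    return ((X-np.array(c['t']))@np.array(c['R'])).reshape(384,512,3)
def rect(P):
    r=cv2.minAreaRect((P*1000).astype(np.float32)); b=cv2.boxPoints(r); e=[b[1]-b[0],b[2]-b[1]]
    l=max(e,key=np.linalg.norm); return np.round(r[0],1),np.round(r[1],1),np.degrees(np.arctan2(l[1],l[0]))%180
E
python3 - <<'E'
from m import *
for n in('t0','s0'):
    X=cloud(load(n)); 
    # key region
    u0,v0,u1,v1=(305,185,370,250) if n=='t0' else (270,140,305,200)
    k=X[v0:v1,u0:u1].reshape(-1,3); col=load(n)['color'][v0:v1,u0:u1].reshape(-1,3)
    print(n,'table',np.median(X[250:300,150:190,2] if n=='t0' else 0))
    top=k[(k[:,2]>.065)&(k[:,2]<.13)]
    print('key',len(top),rect(top[:,:2]),np.percentile(top[:,2],[50,95]))
    st=k[(k[:,2]>.02)&(k[:,2]<.045)]; print('stand',len(st),rect(st[:,:2]),np.median(st[:,2]))
    u0,v0,u1,v1=(95,135,250,232) if n=='t0' else (160,190,280,295)
    q=X[v0:v1,u0:u1].reshape(-1,3); cov=q[(q[:,2]>.052)&(q[:,2]<.07)]; print('cover',rect(cov[:,:2]),np.median(cov[:,2]))
    hi=q[(q[:,2]>.08)&(q[:,2]<.1)]
    lab=hi[:,1]>np.median(cov[:,1])
    for s in(1,0):
        h=hi[lab==s]; print('lock',s,cv2.minEnclosingCircle((h[:,:2]*1000).astype(np.float32)),np.median(h[:,2]))
E
```

```text
t0 table 0.0011300751531582488
key 366 (array([ 481.7, -241. ]), array([60.4, 17. ]), np.float32(77.72941)) [0.1089763  0.11297006]
stand 837 (array([ 481.8, -241.2]), array([89.7, 56.3]), np.float32(77.85234)) 0.03471734973518306
cover (array([553.4, 100. ]), array([261.1, 131.9]), np.float32(78.52593)) 0.06126330736371267
lock 1 ((566.8926391601562, 168.42527770996094), 42.83655548095703) 0.08861811120539934
lock 0 ((538.5905151367188, 31.3854923248291), 41.93794631958008) 0.08864699544176473
s0 table 0.0
key 265 (array([ 492. , -198.2]), array([142.9,  17.1]), np.float32(77.03894)) [0.0937352  0.11068092]
stand 363 (array([ 489.2, -213.5]), array([150.3,  57.7]), np.float32(76.80815)) 0.034409980214443595
cover (array([579.7,  85. ]), array([279.9, 335.1]), np.float32(111.84439)) 0.060581620540862524
lock 1 ((567.9779052734375, 170.51475524902344), 42.79075241088867) 0.08816723913737749
lock 0 ((557.5577392578125, 67.06818389892578), 79.21997833251953) 0.08825038939556631
```

Run:
```python
from m import *
C=np.array([.5672,.169])
for n in('t0','s0'):
    c=load(n);X=cloud(c)
    d=np.linalg.norm(X[...,:2]-C,axis=2)
    q=X[(d<.031)&(X[...,2]<.0815)&(X[...,2]>.05)]
    print(n,len(q),rect(q[:,:2]),np.percentile(q[:,2],[10,50]))
    m=q[:,:2]-q[:,:2].mean(0); w=np.linalg.svd(m)[2][0]; print(np.degrees(np.arctan2(w[1],w[0]))%180,q.mean(0))
    k=X[(abs(X[...,0]-.482)<.045)&(abs(X[...,1]+.241)<.045)&(X[...,2]>.07)&(X[...,2]<.13)]
    print('key',len(k),rect(k[:,:2]),k[:,2].max())
# slot centre line from picture at slot ends on the disc top (z=.088): crop pixel/5.2 + offset
c=load('t0')
P=[atz(c,100+x/5.2,135+y/5.2,.088) for x,y in((203,120),(243,140),(128,265),(170,285))]
a=(P[0]+P[1])/2;b=(P[2]+P[3])/2; print(a,b,np.degrees(np.arctan2(*(a-b)[[1,0]]))%180,(a+b)/2)
```

```text
t0 182 (array([567.9, 171.4]), array([ 9.9, 61.1]), np.float32(155.31177)) [0.06350035 0.06647274]
155.74785596363915 [0.56942177 0.1718958  0.06852143]
key 359 (array([ 481.7, -241. ]), array([60.4, 17. ]), np.float32(77.72941)) 0.11470644994963457
s0 98 (array([566.5, 162.3]), array([ 3.3, 55.9]), np.float32(154.27715)) [0.06720094 0.07364135]
154.6335722014846 [0.56917135 0.16130734 0.07371755]
key 199 (array([ 482.9, -237.7]), array([62. , 17.1]), np.float32(77.03893)) 0.11265154078711048
[0.59404812 0.15435627 0.088     ] [0.53743081 0.17872498 0.088     ] 156.71242762548096 [0.56573946 0.16654062 0.088     ]
```

```bash
python3 -m crank '{"offset":[[0,0,0],[0,0,0],[0,0,0],[0,0,0],[0,0,0],[0,0,0]],"yaw":[-1,-1,-1,-1,-1,-1]}' 0 40; python3 -m crank '{"offset":[[0,0,0],[0,0,0],[0,0,0],[0,0,0],[0,0,0],[0,0,0],[0,0,0],[0,0,0]],"yaw":[-1,-1,-1,-1,-1,-1,-0.8,0]}'
python3 -c "
from h import *;print(monitor.read_state()['qpos'])"
```

```text
time_s: 0.7
position: [0.1734, -0.7035, 0.2526]
tool_rot: [-0.001, 0.927, 0.375, 0.0]
wrist_force: [-0.4, -0.1, -0.3]
gripper_width: 0.086
grip_force: 0.0
time_s: 1.5
position: [0.1732, -0.7036, 0.2526]
tool_rot: [-0.001, 0.778, 0.628, 0.0]
wrist_force: [-0.4, 0.7, -0.0]
gripper_width: 0.0852
grip_force: 0.0
[ 1.42410599  0.60189533 -0.24595653  1.59950757  0.16843687  0.96239283
  0.91069676]
```

```bash
python3 -m crank '{"offset":[[0.94,0.37,0],[0.94,0.37,0],[0.94,0.37,0],[0.94,0.37,0],[0.94,0.37,0],[0.94,0.37,0],[0.94,0.37,0],[0.94,0.37,0],[0.94,0.37,0],[0.94,0.37,0],[0.94,0.37,0]],"yaw":[0,0,0,0,0,0,0,0,0,0,0]}' ; python3 -m crank '{"offset":[[0.94,0.37,0],[0.94,0.37,0],[0.94,0.37,0],[0.94,0.37,0],[0.94,0.37,0],[0.94,0.37,0],[0.94,0.37,0],[0.94,0.37,0],[0.94,0.37,0],[0.94,0.37,0],[0.94,0.37,0],[0,0,0]],"yaw":[0,0,0,0,0,0,0,0,0,0,0,0]}'
cat > go.py <<'E'
import sys; from h import *
s=monitor.read_state(); x,y,z,a=map(float,sys.argv[1:])
w,i,j,k=s['tool_rot']; from scipy.spatial.transform import Rotation as R
M=R.from_quat([i,j,k,w]).as_matrix(); p=np.array([x,y,z])-s['position']
psi=np.degrees(np.arctan2(M[1,0],M[0,0]))
print('off units',np.round(M.T@p/.025,3),'yaw units',round(-((a-psi+180)%360-180)/5,3),'psi',round(psi,2),'tilt z',np.round(M[:,2],3),'q',np.round(s['qpos'],2),'f',np.round(s['wrist_force'],1),'m',np.round(s['moment'],2))
E
python3 go.py .482 -.240 .092 77.6
```

```text
time_s: 2.6
position: [0.3278, -0.4716, 0.2532]
tool_rot: [-0.0, 0.779, 0.628, -0.0]
wrist_force: [0.3, 0.7, 0.0]
gripper_width: 0.0852
grip_force: 0.0
time_s: 3.8
position: [0.4837, -0.2374, 0.2536]
tool_rot: [-0.0, 0.776, 0.63, 0.001]
wrist_force: [0.5, 0.8, 1.0]
gripper_width: 0.0849
grip_force: 0.0
off units [-0.132 -0.055  6.462] yaw units 0.109 psi 78.15 tilt z [ 0.002  0.002 -1.   ] q [ 0.64  0.38 -0.35  2.02  0.18  0.78 -0.02] f [0.5 0.8 1. ] m [ 0.01 -0.03 -0.  ]
```

```bash
python3 -m crank '{"offset":[[-0.13,-0.05,0.8],[0,0,0.9],[0,0,0.9],[0,0,0.9],[0,0,0.9],[0,0,0.8],[0,0,0.7],[0,0,0.4],[0,0,0.15],[0,0,0],[0,0,0]],"yaw":[0.1,0,0,0,0,0,0,0,0,0,0]}' 110; python3 go.py .482 -.240 .092 77.6; python3 -c "
from h import *
a=cap('top','t1')['color'];b=cap('side','s1')['color']
r=lambda im,x,y:cv2.resize(im[y:y+80,x:x+80],None,fx=5,fy=5,interpolation=cv2.INTER_CUBIC)
cv2.imwrite('pics/c3.png',cv2.convertScaleAbs(np.hstack([r(a,300,175),r(b,240,130)]),alpha=1.5))"
```

```text
time_s: 4.9
position: [0.4798, -0.2446, 0.0927]
tool_rot: [0.001, 0.781, 0.625, 0.0]
wrist_force: [0.2, -1.0, 0.6]
gripper_width: 0.0487
grip_force: 0.0
off units [0.197 0.044 0.028] yaw units -0.054 psi 77.33 tilt z [ 0.001 -0.001 -1.   ] q [ 0.56  0.61 -0.23  2.13  0.32  0.43 -0.15] f [ 0.2 -1.   0.6] m [-0.01 -0.02  0.06]
```

View pics/c3.png

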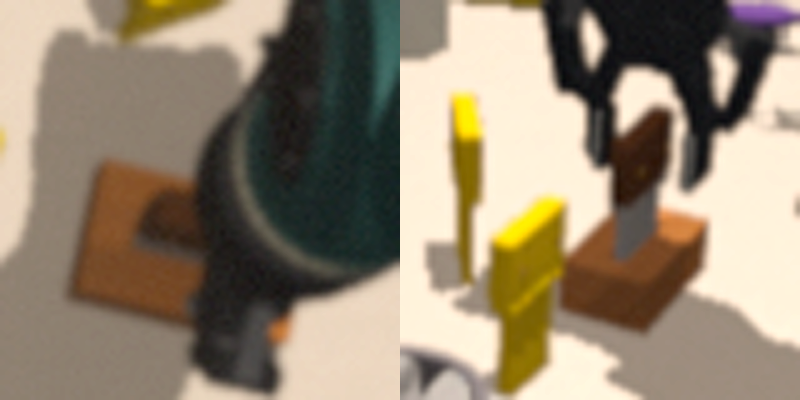

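The fingers stand either side of the dark grip (right half, about (650,150)) and clear of the yellow keys. I'll correct about 5 mm along the blade and close.

```bash
python3 -m crank '{"offset":[[0.1,0.02,0],[0.1,0.02,0],[0,0,0],[0,0,0]],"yaw":[0,0,0,0]}' ; python3 go.py .482 -.240 .092 77.6;  python3 -m crank '{"offset":[[0,0,0],[0,0,0],[0,0,0],[0,0,0],[0,0,0],[0,0,0],[0,0,0]],"yaw":[0,0,0,0,0,0,0]}' 255 60; python3 go.py .482 -.240 .092 77.6
```

```text
time_s: 5.4
position: [0.4816, -0.2394, 0.0922]
tool_rot: [0.0, 0.781, 0.625, 0.0]
wrist_force: [0.2, 0.0, -0.3]
gripper_width: 0.0487
grip_force: 0.0
off units [-0.021  0.02   0.007] yaw units -0.044 psi 77.38 tilt z [ 0. -0. -1.] q [ 0.54  0.61 -0.23  2.13  0.32  0.43 -0.16] f [ 0.2  0.  -0.3] m [-0.02  0.   -0.01]
time_s: 6.1
position: [0.4815, -0.2396, 0.0921]
tool_rot: [0.0, 0.781, 0.625, -0.0]
wrist_force: [-0.4, 0.0, 0.7]
gripper_width: 0.0154
grip_force: 58.9
off units [-0.01   0.025  0.003] yaw units -0.05 psi 77.35 tilt z [-0. -0. -1.] q [ 0.55  0.61 -0.23  2.13  0.32  0.43 -0.16] f [-0.4  0.   0.7] m [-0.02 -0.02 -0.01]
```

```bash
python3 -m crank '{"offset":[[0,0,-0.3],[0,0,-0.6],[0,0,-0.7],[0,0,-0.7],[0,0,-0.7],[0,0,-0.7],[0,0,-0.7],[0,0,-0.7],[0,0,-0.7],[0,0,-0.5],[0,0,0],[0,0,0]],"yaw":[0,0,0,0,0,0,0,0,0,0,0,0]}'; python3 go.py .567 .169 .25 77.6
```

```text
time_s: 7.3
position: [0.481, -0.2394, 0.2493]
tool_rot: [-0.0, 0.781, 0.625, -0.0]
wrist_force: [0.2, -0.9, -1.7]
gripper_width: 0.0151
grip_force: 59.1
off units [16.694 -0.223 -0.027] yaw units -0.049 psi 77.35 tilt z [-0.001  0.    -1.   ] q [ 0.65  0.38 -0.35  2.02  0.18  0.77 -0.03] f [ 0.2 -0.9 -1.7] m [-0.03  0.05 -0.  ]
```

```bash
python3 -m crank '{"offset":[[0.4,0,0],[0.8,0,0],[0.9,0,0],[0.9,0,0],[0.9,0,0],[0.9,0,0],[0.9,0,0],[0.9,0,0],[0.9,0,0],[0.9,0,0]],"yaw":[0,0,0,0,0,0,0,0,0,0]}'; python3 -m crank '{"offset":[[0.9,-0.1,0],[0.9,-0.1,0],[0.9,0,0],[0.9,0,0],[0.9,0,0],[0.9,0,0],[0.9,0,0],[0.9,0,0],[0.6,0,0],[0.4,0,0],[0,0,0]],"yaw":[0,0,0,0,0,0,0,0,0,0,0]}'; python3 go.py .567 .169 .25 155.6;  python3 -m crank '{"offset":[[0,0,0],[0,0,0],[0,0,0],[0,0,0],[0,0,0],[0,0,0],[0,0,0],[0,0,0]],"yaw":[-0.8,-0.9,-1,-1,-1,-1,-1,-1]}';  python3 -m crank '{"offset":[[0,0,0],[0,0,0],[0,0,0],[0,0,0],[0,0,0],[0,0,0],[0,0,0],[0,0,0],[0,0,0],[0,0,0],[0,0,0]],"yaw":[-1,-1,-1,-1,-1,-1,-1,-0.6,-0.3,0,0]}';python3 go.py .567 .169 .25 155.6
```

```text
time_s: 8.3
position: [0.5268, -0.0328, 0.2485]
tool_rot: [-0.001, 0.78, 0.625, -0.001]
wrist_force: [0.5, 0.3, -2.0]
gripper_width: 0.0155
grip_force: 59.1
time_s: 9.4
position: [0.5672, 0.1682, 0.2491]
tool_rot: [-0.0, 0.78, 0.626, -0.0]
wrist_force: [0.3, 0.1, -1.3]
gripper_width: 0.0151
grip_force: 59.1
off units [ 0.03  -0.014 -0.034] yaw units -15.622 psi 77.49 tilt z [-0.001  0.001 -1.   ] q [-0.07  0.45 -0.41  1.91  0.24  0.83 -0.82] f [ 0.3  0.1 -1.3] m [-0.04 -0.01 -0.01]
time_s: 10.2
position: [0.5672, 0.1644, 0.2492]
tool_rot: [0.0, 0.53, 0.848, -0.001]
wrist_force: [0.3, 0.4, -1.9]
gripper_width: 0.0155
grip_force: 58.9
time_s: 11.3
position: [0.5674, 0.1657, 0.2494]
tool_rot: [-0.0, 0.214, 0.977, -0.0]
wrist_force: [0.0, 0.3, -0.9]
gripper_width: 0.0154
grip_force: 58.9
off units [ 0.069  0.112 -0.024] yaw units -0.067 psi 155.27 tilt z [-0.    -0.001 -1.   ] q [ 0.18  0.53 -0.76  1.9   0.46  0.9   0.33] f [ 0.   0.3 -0.9] m [0.02 0.02 0.04]
```

```bash
python3 -m crank '{"offset":[[0.06,0.1,0.4],[0,0,0.7],[0,0,0.7],[0,0,0.5],[0,0,0.2],[0,0,0],[0,0,0]],"yaw":[-0.05,0,0,0,0,0,0]}'; python3 go.py .5672 .1688 .182 155.6; python3 -c "
from h import *
a=cap('top','t2')['color'];b=cap('side','s2')['color']
r=lambda im,x,y:cv2.resize(im[y:y+80,x:x+80],None,fx=5,fy=5,interpolation=cv2.INTER_CUBIC)
cv2.imwrite('pics/c4.png',cv2.convertScaleAbs(np.hstack([r(a,100,135),r(b,165,195)]),alpha=1.7))"
```

```text
time_s: 12.0
position: [0.5675, 0.1698, 0.1874]
tool_rot: [0.0, 0.211, 0.977, 0.0]
wrist_force: [-0.1, 0.4, -2.1]
gripper_width: 0.0154
grip_force: 58.9
off units [-0.007 -0.041  0.217] yaw units 0.002 psi 155.61 tilt z [ 0.001  0.    -1.   ] q [ 0.13  0.6  -0.7   1.95  0.54  0.79  0.26] f [-0.1  0.4 -2.1] m [ 0.05 -0.02 -0.  ]
```

View pics/c4.png

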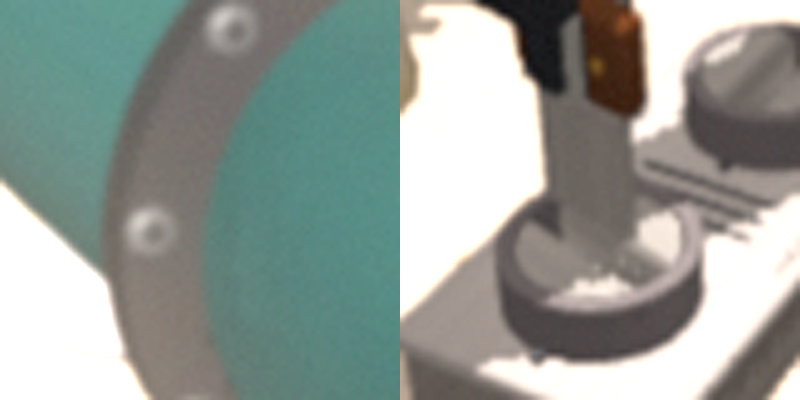

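The arm hides the lock in the top view. In the side view the blade foot, about (600,250), hangs over the slot and parallel to it. Descending slowly while watching the force.

```bash
python3 -m crank '{"offset":[[0,-0.03,0.15],[0,0,0.2],[0,0,0.2],[0,0,0.15],[0,0,0.1],[0,0,0],[0,0,0]],"yaw":[0,0,0,0,0,0,0]}'; python3 go.py .5672 .1688 .151 155.6
```

```text
time_s: 12.8
position: [0.5668, 0.1688, 0.167]
tool_rot: [-0.0, 0.211, 0.977, 0.0]
wrist_force: [-0.0, -0.2, -2.2]
gripper_width: 0.0151
grip_force: 58.9
off units [-0.013  0.007  0.639] yaw units 0.001 psi 155.61 tilt z [-0.  0. -1.] q [ 0.11  0.62 -0.68  1.96  0.57  0.75  0.24] f [-0.  -0.2 -2.2] m [ 0.01  0.06 -0.  ]
```

```bash
python3 -m crank '{"offset":[[0,0,0.15],[0,0,0.15],[0,0,0.1],[0,0,0],[0,0,0]],"yaw":[0,0,0,0,0]}'; python3 go.py .5672 .1688 .151 155.6;python3 -m crank '{"offset":[[0,0,0.1],[0,0,0.1],[0,0,0],[0,0,0]],"yaw":[0,0,0,0]}'; python3 go.py .5672 .1688 .151 155.6
```

```text
time_s: 13.3
position: [0.5668, 0.1687, 0.1569]
tool_rot: [-0.0, 0.211, 0.977, -0.0]
wrist_force: [0.7, 0.8, -1.3]
gripper_width: 0.0154
grip_force: 58.9
off units [-0.014  0.012  0.236] yaw units 0.001 psi 155.61 tilt z [-0. -0. -1.] q [ 0.1   0.64 -0.67  1.97  0.58  0.74  0.23] f [ 0.7  0.8 -1.3] m [-0.05  0.   -0.03]
time_s: 13.7
position: [0.5667, 0.1686, 0.1519]
tool_rot: [-0.0, 0.211, 0.977, -0.0]
wrist_force: [0.0, 0.4, -1.5]
gripper_width: 0.0152
grip_force: 58.9
off units [-0.015  0.014  0.035] yaw units 0.001 psi 155.6 tilt z [-0. -0. -1.] q [ 0.1   0.64 -0.66  1.97  0.59  0.73  0.22] f [ 0.   0.4 -1.5] m [ 0.03 -0.   -0.05]
```

```bash
python3 -m crank '{"offset":[[0,0,0],[0,0,0],[0,0,0],[0,0,0],[0,0,0],[0,0,0],[0,0,0],[0,0,0]],"yaw":[0.4,0.6,0.6,0.6,0.6,0.6,0.6,0.6]}'; python3 go.py .5672 .1688 .152 71.5;python3 -m crank '{"offset":[[0,0,0],[0,0,0],[0,0,0],[0,0,0],[0,0,0],[0,0,0],[0,0,0],[0,0,0],[0,0,0],[0,0,0]],"yaw":[0.6,0.6,0.6,0.6,0.6,0.6,0.6,0.6,0.6,0.6]}'; python3 go.py .5672 .1688 .152 71.5
```

```text
time_s: 14.5
position: [0.5667, 0.1688, 0.1521]
tool_rot: [0.0, 0.403, 0.915, -0.0]
wrist_force: [1.1, -0.3, -1.8]
gripper_width: 0.0152
grip_force: 59.0
off units [-0.013  0.016  0.005] yaw units 12.191 psi 132.46 tilt z [ 0. -0. -1.] q [ 0.03  0.61 -0.56  1.97  0.5   0.69 -0.1 ] f [ 1.1 -0.3 -1.8] m [0.05 0.07 0.11]
time_s: 15.5
position: [0.5671, 0.1691, 0.1521]
tool_rot: [0.0, 0.626, 0.78, 0.001]
wrist_force: [0.9, 0.6, -2.9]
gripper_width: 0.0156
grip_force: 58.7
off units [-0.014  0.002  0.005] yaw units 6.194 psi 102.47 tilt z [ 0.001  0.001 -1.   ] q [-0.07  0.59 -0.42  1.98  0.38  0.65 -0.51] f [ 0.9  0.6 -2.9] m [ 0.11 -0.19  0.12]
```

Turning against about 0.12 N m, as expected. Continuing to the stop.

```bash
python3 -m crank '{"offset":[[0,0,0],[0,0,0],[0,0,0],[0,0,0],[0,0,0],[0,0,0],[0,0,0],[0,0,0],[0,0,0],[0,0,0]],"yaw":[0.6,0.6,0.6,0.6,0.6,0.6,0.6,0.6,0.5,0]}'; python3 go.py .5672 .1688 .152 71.5;python3 -m crank '{"offset":[[0,0,0],[0,0,0],[0,0,0],[0,0,0]],"yaw":[0.3,0.3,0.2,0]}'; python3 go.py .5672 .1688 .152 71.5
```

```text
time_s: 16.5
position: [0.5675, 0.1692, 0.1522]
tool_rot: [0.0, 0.788, 0.616, 0.001]
wrist_force: [1.6, -0.2, -1.9]
gripper_width: 0.0153
grip_force: 58.8
off units [-0.019 -0.006  0.009] yaw units 0.919 psi 76.09 tilt z [ 0.002  0.001 -1.   ] q [-0.16  0.57 -0.29  1.98  0.27  0.62 -0.87] f [ 1.6 -0.2 -1.9] m [ 0.09 -0.36  0.01]
time_s: 16.9
position: [0.5675, 0.1691, 0.1523]
tool_rot: [0.0, 0.809, 0.588, 0.001]
wrist_force: [2.8, -0.4, -3.0]
gripper_width: 0.0152
grip_force: 58.7
off units [-0.016 -0.008  0.011] yaw units 0.116 psi 72.08 tilt z [ 0.002  0.001 -1.   ] q [-0.17  0.57 -0.27  1.98  0.25  0.62 -0.92] f [ 2.8 -0.4 -3. ] m [ 0.21 -0.69  0.05]
```

```bash
python3 -m crank '{"offset":[[0,0,0],[0,0,0],[0,0,0]],"yaw":[0.3,0.3,0.2]}'; python3 go.py .5672 .1688 .152 71.5;python3 -m crank '{"offset":[[0,0,0],[0,0,0]],"yaw":[0.3,0.2]}'; python3 go.py .5672 .1688 .152 71.5
```

```text
time_s: 17.2
position: [0.5675, 0.1693, 0.1523]
tool_rot: [0.001, 0.827, 0.562, 0.001]
wrist_force: [4.4, 0.7, -3.3]
gripper_width: 0.0155
grip_force: 63.7
off units [-0.022 -0.006  0.012] yaw units -0.634 psi 68.33 tilt z [ 0.002  0.    -1.   ] q [-0.19  0.57 -0.25  1.98  0.23  0.62 -0.97] f [ 4.4  0.7 -3.3] m [ 0.38 -1.04  1.42]
time_s: 17.4
position: [0.5676, 0.1694, 0.1523]
tool_rot: [0.001, 0.84, 0.543, 0.001]
wrist_force: [5.0, 0.7, -3.4]
gripper_width: 0.015
grip_force: 90.8
off units [-0.027 -0.006  0.013] yaw units -1.146 psi 65.77 tilt z [ 0.002  0.    -1.   ] q [-0.19  0.57 -0.24  1.98  0.22  0.62 -1.  ] f [ 5.   0.7 -3.4] m [ 0.31 -1.22  1.81]
```

Hard stop reached (1.8 N m). Now unwind to relax, lower about 2 mm, release, then rise.

```bash
python3 -m crank '{"offset":[[0,0,0],[0,0,0],[0,0,0.06],[0,0,0],[0,0,0]],"yaw":[-0.6,-0.6,0,0,0]}' - 20; python3 go.py .5672 .1688 .152 71.5;python3 -m crank '{"offset":[[0,0,0],[0,0,0],[0,0,0],[0,0,0],[0,0,0],[0,0,0]],"yaw":[0,0,0,0,0,0]}' 110; python3 go.py .5672 .1688 .152 71.5; python3 -m crank '{"offset":[[0,0,-0.2],[0,0,-0.5],[0,0,-0.8],[0,0,-0.9],[0,0,-0.9],[0,0,-0.9],[0,0,-0.9],[0,0,-0.5]],"yaw":[0,0,0,0,0,0,0,0]}'; python3 -m crank '{"offset":[[-0.9,0,0],[-0.9,0,0],[-0.9,0,0],[-0.9,0,0],[-0.9,0,0],[-0.9,0,0],[-0.9,0,0],[-0.9,0,0],[-0.9,0,0],[-0.9,0,0],[-0.9,0,0],[0,0,0]],"yaw":[0,0,0,0,0,0,0,0,0,0,0,0]}'; python3 -c "
from m import *
a=cap('top','t3');b=cap('side','s3')['color']
r=lambda im,x,y:cv2.resize(im[y:y+100,x:x+80],None,fx=5,fy=5,interpolation=cv2.INTER_CUBIC)
cv2.imwrite('pics/c5.png',cv2.convertScaleAbs(np.hstack([r(a['color'],100,135),r(b,165,190)]),alpha=1.7))
X=cloud(a);d=np.linalg.norm(X[...,:2]-[.567,.169],axis=2);k=X[(d<.06)&(X[...,2]>.105)&(X[...,2]<.2)];print(rect(k[:,:2]),k[:,2].max(),np.median(k[:,2]))
q=X[(d<.032)&(X[...,2]<.0815)&(X[...,2]>.05)];print(len(q),rect(q[:,:2]))"
```

```text
time_s: 17.9
position: [0.5668, 0.168, 0.1506]
tool_rot: [0.0, 0.812, 0.584, -0.0]
wrist_force: [3.3, -0.6, -0.9]
gripper_width: 0.0152
grip_force: 61.7
off units [ 0.035  0.005 -0.057] yaw units -0.019 psi 71.4 tilt z [-0.    -0.001 -1.   ] q [-0.17  0.57 -0.27  1.98  0.25  0.62 -0.93] f [ 3.3 -0.6 -0.9] m [-0.05 -0.84  0.04]
time_s: 18.5
position: [0.5666, 0.1687, 0.1505]
tool_rot: [-0.0, 0.811, 0.585, -0.0]
wrist_force: [0.4, 0.3, 0.5]
gripper_width: 0.0488
grip_force: 0.0
off units [ 0.011  0.021 -0.06 ] yaw units 0.02 psi 71.6 tilt z [-0. -0. -1.] q [-0.17  0.57 -0.27  1.98  0.25  0.62 -0.93] f [0.4 0.3 0.5] m [ 0.01 -0.04 -0.01]
time_s: 19.3
position: [0.5677, 0.1692, 0.2937]
tool_rot: [0.001, 0.811, 0.585, 0.002]
wrist_force: [-0.6, -0.5, -0.2]
gripper_width: 0.0486
grip_force: 0.0
time_s: 20.5
position: [0.4872, -0.0695, 0.2906]
tool_rot: [0.0, 0.813, 0.583, -0.001]
wrist_force: [1.0, 0.2, -1.0]
gripper_width: 0.0486
grip_force: 0.0
(array([566. , 165.8]), array([62.8, 17.3]), np.float32(71.725395)) 0.17310160664163393 0.16758417314152738
74 (array([567.2, 169.2]), array([62.8, 12.9]), np.float32(80.21453))
```

View pics/c5.png

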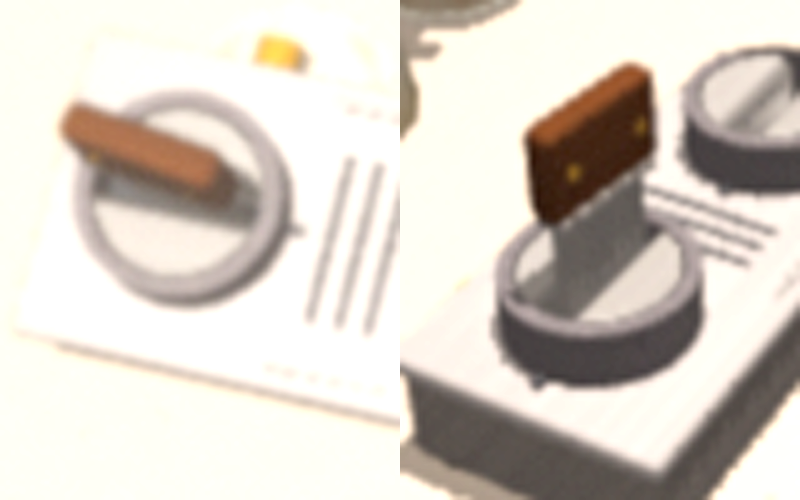

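The key stands upright in the slot, and the slot lines up with the ticks: the left half of the crop shows it running from (100,185) towards the tick at (295,230). The slot measures 80° against the box's 78.5°, and the key top is at 0.168 m, so it is fully seated. The right lock is unmoved and the robot is clear.

```bash
python3 -c "
from plant import order;print(order.hand_in())"
```

```text
the job is handed in; nothing more can be done
None
```

I turned the open lock to its stop with the key, left the key standing released in the slot and the other lock shut, and handed the job in at about 20.6 s; no verdict was shown.

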